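# Demould the mortar bar and latch the mould

### The job

Lift the cast mortar bar out of the open steel mould and lay it flat on the glass plate, whole length on the plate, setting it down gently rather than dropping it. Then make the empty mould ready for the next fill: lift the latch bar (it has a thumb tab), swing the gate fully shut so that the bar passes over the striker, and let the bar drop right down into the catch. Leave the sample pot and the spare ring where they stand.

Things in the scene. Friction and masses are not known exactly. Their poses are not given: they have to be found in the camera images.
- mould: Open steel mould for one mortar bar, fixed to the worktop, on a grey base plate 125 x 290 x 10 mm. Origin at worktop height under the centre of the cavity; x points across the cavity to the back wall, y along the cavity to the gate's hinge end, z up. Walls 12 mm thick, tops 45 mm above the worktop. The -x side is closed by the hinged gate, which starts open.
- cavity (a point): Centre of the cavity floor, 10 mm above the worktop. Axes as the mould's. Cavity 44 mm wide in x (gate shut), 168 mm long in y. The back wall (x from 22 to 34 mm) has a gap from y = -35 to +35 mm, open down to the base plate, for a finger; at the front the open gate leaves room for the other finger.
- cast_bar: Hardened grey mortar bar 40 x 160 x 40 mm (x, y, z), about 0.54 kg, origin at its centre, long axis y. It starts lying in the mould's cavity, along it, its top 50 mm above the worktop, 5 mm above the walls.
- bar_end_a (a point): Centre of the bar's +y end face.
- bar_end_b (a point): Centre of the bar's -y end face.
- glass_plate: Square glass plate with ring markings, 250 x 250 mm, top 12 mm above the worktop; fixed. Origin under its centre at worktop height, x and y along its edges.
- gate (a joint): Gate angle, rad: 0 shut, positive open (free end swung to the mould's -x side, clockwise from above), up to 1.2; starts at 0.5 to 0.75. Steel plate 11 mm thick, 190 mm long, top 45 mm above the worktop. Stays where it is left (under 1 N at the tab moves it). With the latch bar down it cannot shut: the bar strikes the striker's front at about 0.1 rad.
- gate_hinge (a point): Point on the gate's upright hinge axis, 45 mm above the worktop, at (-28.5, 106) mm in the mould's x, y.
- gate_end (a point): Top of the gate's free end, 202 mm from the hinge axis along the gate, on its mid-plane.
- latch (a joint): Latch bar angle, rad: 0 level (down, on its stop), positive nose lifted, up to 0.7. Dark steel bar 10 x 197 x 14 mm, 0.16 kg, along the gate's outer face; turns freely on a horizontal pivot square to that face and falls back to 0 by its weight when let go. It must be lifted beyond about 0.13 rad to pass over the striker.
- latch_pivot (a point): Pivot of the latch bar on the gate: 31 mm above the worktop, 76 mm from the hinge axis along the gate, 13.5 mm outside (mould's -x side) of the gate's mid-plane, which holds the hinge axis.
- latch_tab (a point): Place to pinch the thumb tab, from above, fingers closing square to the gate's face (this point's x axis). Tab 26 mm wide along the bar, 10 mm thick with a 12 mm bead at its top, upright on the bar 120 mm from its pivot towards the free end, 196 mm from the gate's hinge. Latch down: this point is 79 mm above the worktop, the tab's top 100 mm, gate's top edge beside it 45 mm.
- striker (a point): Top centre of the striker: a blunt steel lip on the base plate past the gate's free end, 10 mm thick in the mould's x, 18 mm wide in y, top 42 mm above the worktop (18 mm above the underside of the lowered latch bar).
- catch (a point): Centre of the catch's slot behind the striker, at the height of the striker's top (42 mm). The slot is 20 mm wide in the mould's x; the 10 mm latch bar lies in its middle when latched. A post 55 mm tall ends it at the back.
- sample_pot: Plain white sample pot, 54 mm wide, 57 mm tall, a bystander; origin under its centre.
- spare_ring: Empty open ring of mottled grey metal, 91 mm wide, 40 mm tall, a bystander; origin under its centre.

How it is judged:
On the way, in this order (a step that is already met when the one before it is completed fails the run):
1. the cast bar is lifted clear above the mould's walls (z of cast_bar in the frame of mould above 0.07 m), for 0.1 s.
2. the cast bar lies flat on the glass plate, let go and at rest (x of bar_end_a in the frame of glass_plate between -0.125 and 0.125 m and y of bar_end_a in the frame of glass_plate between -0.125 and 0.125 m and x of bar_end_b in the frame of glass_plate between -0.125 and 0.125 m and y of bar_end_b in the frame of glass_plate between -0.125 and 0.125 m and height (world z) of cast_bar between 0.024 and 0.04 m and angle between cast_bar's own y axis and vertical between 1.47 and 1.67 rad and linear speed of cast_bar below 0.02 m/s and contact force between the fingers and cast_bar below 0.1 N), for 0.2 s.
3. the latch bar is lifted above striker height while the gate is still ajar (value of joint latch above 0.11 rad and value of joint gate above 0.04 rad), for 0.05 s.
At the end, for the whole second after the job is handed in: The gate is shut (within 0.035 rad) and the latch bar is down in the catch behind the striker (within 0.04 rad of level); the mortar bar lies flat (within 0.1 rad) and still on the glass plate, both its end points within the plate's edges, released (all of step 2 and value of joint gate below 0.035 rad and value of joint latch below 0.04 rad and velocity of joint gate between -0.05 and 0.05 rad/s); the robot touches nothing.
It fails at once if the cast bar is dropped (moves faster than 0.6 m/s while no finger holds it) (linear speed of cast_bar above 0.6 m/s and contact force between the fingers and cast_bar below 0.1 N).
It fails at once if the sample pot is knocked over or pushed more than 30 mm (distance of sample_pot from where it was at the start of the episode above 0.03 m or angle between sample_pot's own z axis and vertical above 0.4 rad).
It fails at once if the spare ring is knocked over or pushed more than 30 mm (distance of spare_ring from where it was at the start of the episode above 0.03 m or angle between spare_ring's own z axis and vertical above 0.4 rad).
It also fails if it takes over 58 s, if anything falls off the work surface, if the arm or the gripper's body presses on something with over 40 N, if the wrist force passes 120 N, or if a joint passes its speed limit or range.

### The arm

A 6-joint arm with a two-finger parallel gripper is mounted at the origin on a cart in front of the work surface, level with it; the furniture and walls round the work are solid. World frame = base frame: x ahead of the robot, y to its left, z up, the work surface at z = 0. Lengths are in m, angles in rad, forces in N, time in s.
With the tool pointing down it reaches from about 0.35 to 0.775 m from the base axis. Payload 5.5 kg.
Tool frame: the origin (TCP) lies midway between the tips of the shut fingers; the grasp point (between the pads) lies grasp_offset behind it (grasp_offset is the distance from the TCP to the grasp point, in m); z points along the fingers, y is the line along which they close (so a half turn about z gives the same grasp; the last joint's range is limited). The gripper opens to 85 mm and grips with 20 to 120 N. Pads are 22 mm wide; open, the fingers measure 114 mm over their backs; the gripper's body (76 mm by 85 mm) begins 54 mm behind the grasp point. The pads swing forward as they close: fully open they stand 13 mm farther back than shut.
Start: joints at [1.107, 0.313, 0.046, 1.304, 0, 1.431], TCP at [0.183, 0.545, 0.231] pointing down, gripper open.
Joint ranges: [-2.76, 2.76], [-0.86, 1.69], [-1.03, 1.26], [-2.2, 2.34], [-1.47, 1.5], [-3.14, 3.14]. Speed limits (rad/s): [2.57, 2.57, 3.14, 3.14, 3.14, 3.14].

### API

Orientations are given as a unit quaternion [w, x, y, z].
In Python, from workcell import * gives the robot as it stands.
- The arm moves only by the tool step_arm, never from a script. Its argument "deltas" is a list of rows, each a list of 7 numbers: the shift along the world's x, y, z in mm, then the turn, a rotation vector about the world's x, y, z in degrees, then the gripper's target within -1 to 1 (fully open at 1, half-way at 0, shut at -1). A call has 1 to 5 rows; each row shifts and turns the commanded pose from where the row before left it; what a row does not reach is not made up. A row lasts 1/10 s, in which the tool goes at most 50 mm and 8.59 degrees, less where a joint would pass 70% of its speed; a pose out of reach is approached as far as the arm can. A call is refused whole if a number of a shift passes 50 or a number of a turn 8.59, either way. A call with a gripper value outside its range is refused whole. The fingers move at their own pace and stop on an object; "newtons" is the grip in N (left out, the last holds). Time passes only in rows, so rows that do not move let the fingers close. It gives the time, the measured TCP pose, the force, the opening and the grip force at its end, in the units of the state.
- get_state(): the state, without advancing time (a new reading comes with each control period).
- read_camera(name): name is "scene" or "top"; returns a dict with "image" (480x640x3 uint8, red, green, blue), "z_map" (480x640 float32, m along the optical axis (not along the pixel's ray), 0 where there is no reading), "K" (3x3 intrinsics, pixels), "world_from_camera" (4x4, takes a point from camera to world coordinates). Camera axes: x right, y down, z forward; pixel columns grow to the right and rows downward; lengths in m; the calibration is good to about 2 mm. A picture is of the moment at which its call begins.
- hand_in(): hands the job in; it is judged then, once.
The state is a dict: "clock": time; "joint_pos": joint angles; "qvel": joint speeds; "tau": joint torques, N m; "tcp_pos": TCP position; "orientation": TCP orientation; "wrist_force": force on the tool from outside, world axes, zero at the start; "ft_torque": the same for the moment, N m; "finger_gap": finger opening in m; "grip_force": force on a finger pad.
Only numpy, scipy, OpenCV 4.12 (cv2) and the standard library are available. Lean on these libraries where they do the work, as an engineer would, in place of code of your own. Each camera call takes 0.05 s, during which the arm holds its last target. There are 200 camera calls.

## Working session

There is one attempt and no reset: what is moved stays moved. The work goes in short steps, Python scripts to look and compute and a tool call to move; the robot and the scene stay as the last step left them, time stands still between calls to the robot, and variables do not carry over. Pictures are saved under pics/ and viewed, at most 10 in all, crops included, and the job is handed in when it is done.

Besides the shell and the picture viewer there is one more tool, called after ">>>" as a command line: name --pt "numbers of a row" for each row, then --argument value for the rest. step_arm: Moves the arm, as the interface text tells. Its arguments: {"type":"object","properties":{"deltas":{"type":"array","items":{"type":"array","items":{"type":"number"}}},"newtons":{"type":"number"}},"required":["deltas"]}

```bash
mkdir -p pics
cat > h.py <<'E'
from workcell import *
import numpy as np, cv2
def grab(n,name):
    c=read_camera(n); cv2.imwrite(f'pics/{name}.png',c['image'][:,:,::-1]); np.savez(f'pics/{name}.npz',**{k:np.array(v) for k,v in c.items()}); return c
def pts(c):
    z=c['z_map'];K=c['K'];v,u=np.mgrid[0:480,0:640]
    P=np.stack([(u-K[0,2])/K[0,0]*z,(v-K[1,2])/K[1,1]*z,z],-1)
    T=c['world_from_camera'];return P@T[:3,:3].T+T[:3,3]
E
python3 - <<'E'
from h import *
s=get_state();print(s)
for n in('scene','top'):
    c=grab(n,n+'0');print(c['K'],c['world_from_camera'])
E
```

```text
{'clock': 0.0, 'joint_pos': array([ 1.10739894e+00,  3.13996233e-01,  4.50091622e-02,  1.30360528e+00,
       -1.25810396e-05,  1.43120727e+00]), 'qvel': array([-0.00053761,  0.00182298,  0.00023722,  0.00216872, -0.00040986,
        0.00088116]), 'tau': array([-1.73123004e-03, -4.80631435e+01,  2.98532134e+01,  1.94812246e-02,
       -1.66919149e-04,  1.82337260e-06]), 'tcp_pos': array([0.18273461, 0.54466451, 0.23042359]), 'orientation': array([-2.60655053e-04,  1.61197688e-01,  9.86921729e-01, -8.59375623e-04]), 'wrist_force': array([-0.39226268,  0.79938083,  0.1830511 ]), 'ft_torque': array([-0.03007267,  0.01875692,  0.02108892]), 'grip_force': 0.0, 'finger_gap': 0.08553344221927818}
[[448.66261264   0.         314.38206855]
 [  0.         448.66261264 231.18296205]
 [  0.           0.           1.        ]] [[ 0.80210645 -0.42363929  0.42089785  0.11476247]
 [-0.59700699 -0.55183013  0.58229388 -0.64828155]
 [-0.01441845 -0.71834063 -0.69554212  0.83469497]
 [ 0.          0.          0.          1.        ]]
[[460.72168647   0.         317.50870695]
 [  0.         460.72168647 248.58426868]
 [  0.           0.           1.        ]] [[-0.02228371 -0.99619957  0.08420129  0.4842216 ]
 [-0.9997461   0.02192279 -0.00520872 -0.01291705]
 [ 0.00334299 -0.08429598 -0.99643515  1.10147096]
 [ 0.          0.          0.          1.        ]]
```

View pics/top0.png

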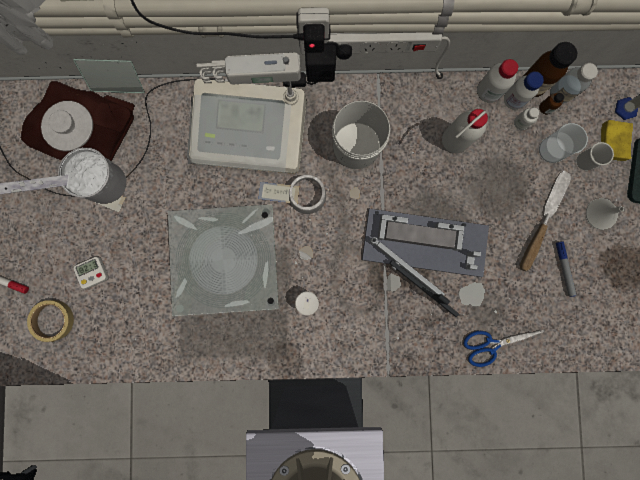

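View pics/scene0.png

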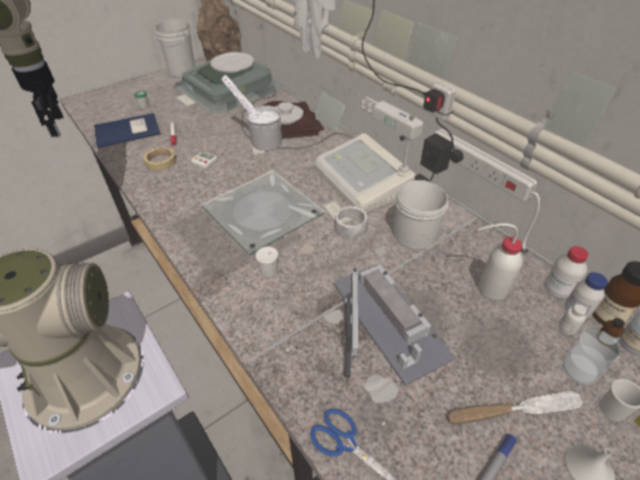

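The top view shows the mould around (425,240), with its hinge at about (373,240). The open gate ends near (455,313), the glass is at (223,260), the pot at (306,303) and the ring at (306,193). Next I'll measure them.

Run:
```python
from h import *
c=dict(np.load('pics/top0.npz'));P=pts(c)
im=c['image'][:,:,::-1]
cv2.imwrite('pics/crop1.png',cv2.resize(im[195:325,350:500],None,fx=4.6,fy=4.6,interpolation=cv2.INTER_CUBIC))
Z=P[...,2]
sub=Z[200:320,355:495]
print(np.histogram(sub,bins=np.arange(-.01,.12,.005)))
m=np.zeros(Z.shape,bool);m[200:320,355:495]=1
def show(mask,n):
    mask=mask.astype(np.uint8)
    k,l,st,ce=cv2.connectedComponentsWithStats(mask)
    for i in range(1,k):
        if st[i,4]>40:
            q=P[l==i];r=cv2.minAreaRect((q[:,:2]*1000).astype(np.float32));print(n,st[i],np.round(q.mean(0)*1000,1),np.round(r[0],1),np.round(r[1],1),round(r[2],1))
show(m&(Z>.0465)&(Z<.06),'bar')
show(m&(Z>.04)&(Z<.06),'walls')
show(m&(Z>.006)&(Z<.016),'base')
show(m&(Z>.07),'tab')
g=np.zeros(Z.shape,bool);g[195:325,160:290]=1
show(g&(Z>.006)&(Z<.018),'glass')
g=np.zeros(Z.shape,bool);g[280:330,280:330]=1;show(g&(Z>.03),'pot')
g=np.zeros(Z.shape,bool);g[170:220,280:335]=1;show(g&(Z>.02),'ring')
g=np.zeros(Z.shape,bool);g[90:180,325:395]=1;show(g&(Z>.02),'bucket')
```

```text
(array([  39, 4266, 5244, 1631, 2330,  149,   77,   88,  128,  353,  507,
       1018,  770,   33,    3,    8,    4,    7,    5,    5,    6,   46,
         16,    0,    0]), array([-0.01 , -0.005,  0.   ,  0.005,  0.01 ,  0.015,  0.02 ,  0.025,
        0.03 ,  0.035,  0.04 ,  0.045,  0.05 ,  0.055,  0.06 ,  0.065,
        0.07 ,  0.075,  0.08 ,  0.085,  0.09 ,  0.095,  0.1  ,  0.105,
        0.11 ,  0.115]))
bar [ 385  217   71   31 1218] [ 602.  -255.4   50.6] [ 608.1 -257.4] [160.3  54. ] 80.5
walls [ 379  215   85   35 1732] [ 605.6 -257.1   49.1] [ 607.8 -259.4] [192.7  56.7] 80.7
walls [371 237  74  58 451] [ 529.  -221.2   45.3] [ 522.6 -219.3] [208.   25.9] 49.3
walls [471 251  10   6  44] [ 553.6 -379.    52.6] [ 554.1 -380.5] [17.9  9.7] 79.5
base [ 362  209  127   68 3889] [ 577.8 -283.7   10.6] [ 587.4 -276.3] [290.5 128.3] 80.5
tab [436 294  14  11  89] [ 453.9 -287.7   93.9] [ 453.8 -289.2] [26.4 11.8] 48.7
glass [  167   204   112   112 11047] [554.9 207.6  12. ] [556.6 209.5] [251.7 253.8] 2.7
pot [295 291  24  24 444] [450.7   9.1  61.7] [451.1   6.9] [52.4 56.7] 16.3
ring [280 170  18   3  42] [761.6  46.8  28.4] [761.1  46.2] [40.2  5.3] 89.8
ring [289 175  37  37 417] [701.    3.8  45.4] [618.7  13.8] [ 85.1 260.6] 83.1
bucket [ 332  101   59   67 1909] [ 833.6 -120.4   93.5] [ 681.8 -100.3] [125.6 413.5] 83.1
```

View pics/crop1.png

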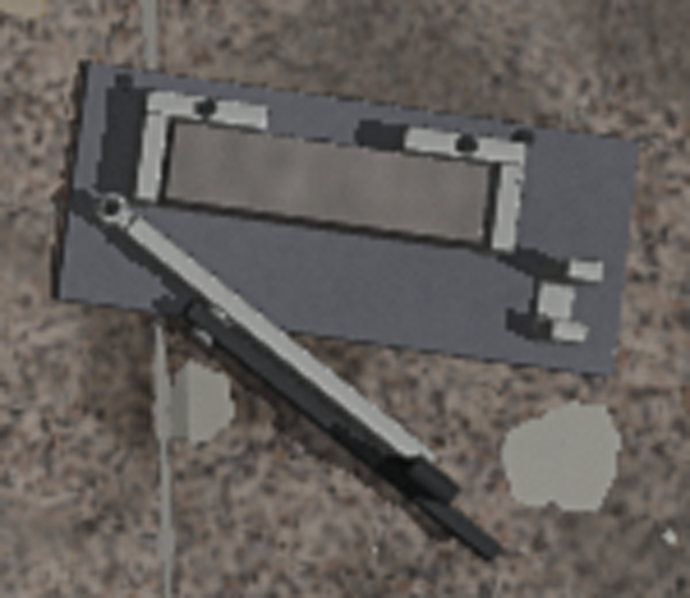

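The crop shows the bar's top face with corners near (172,122), (490,165), (485,243) and (165,200). The hinge pin is at (112,208), the tab around (432,475), the striker at (570,332) and the post at (587,269).

```bash
cat >> h.py <<'E'
def ray(c,u,v,z):
    K=c['K'];T=c['world_from_camera'];d=T[:3,:3]@np.array([(u-K[0,2])/K[0,0],(v-K[1,2])/K[1,1],1]);o=T[:3,3]
    return (o+d*(z-o[2])/d[2])*1000
E
python3 - <<'E'
from h import *
import workcell;print([n for n in dir(workcell) if not n.startswith('_')], globals().get('grasp_offset'))
c=dict(np.load('pics/top0.npz'))
X=lambda u,v,z:ray(c,350+(u+.5)/4.6-.5,195+(v+.5)/4.6-.5,z)[:2]
b=np.array([X(*p,.05) for p in[(172,122),(490,165),(485,243),(165,200)]]);o=b.mean(0)
print('bar',b.round(1).tolist(),o)
d=b[0]+b[3]-b[1]-b[2];yaw=np.degrees(np.arctan2(d[1],d[0]))-90;print('yaw',yaw)
th=np.radians(-9.5);R=np.array([[np.cos(th),-np.sin(th)],[np.sin(th),np.cos(th)]])
for n,p in dict(hinge=(112,208,.045),gend=(425,460,.045),tab=(432,475,.1),striker=(570,332,.042),post=(587,269,.055)).items():
    w=X(*p);print(n,w.round(1),'mould',(R.T@(w-o)).round(1))
P=np.array([453.8,-289.2]);print('tab depth in mould',R.T@(P-o))
for q in [(142,148),(250,110),(468,145),(505,205)]: print((R.T@(X(*q,.045)-o)).round(1))
print('base centre',R.T@(np.array([587.4,-276.3])-o))
E
```

```text
['MotionError', 'get_state', 'grasp_offset', 'hand_in', 'read_camera'] 0.0187
bar [[633.0, -179.8], [607.8, -338.1], [568.8, -333.8], [593.8, -175.0]] [ 600.86013423 -256.6870703 ]
yaw -8.993072772557483
hinge [ 590.9 -149. ] mould [-27.6 104.5]
gend [ 461.8 -300.4] mould [-130.  -66.]
tab [ 455.8 -288.4] mould [-137.8  -55.2]
striker [ 523.8 -376.7] mould [ -56.2 -131.1]
post [ 554.3 -382.2] mould [ -25.2 -131.5]
tab depth in mould [-139.67711174  -56.3389575 ]
[ 4.6 93.6]
[31.5 42.3]
[ 29.6 -68.5]
[  2.2 -90.5]
base centre [-10.03846949 -21.56551309]
```

>>> step_arm --pt "23 -44 0 0 0 -4.5 1" --pt "23 -44 0 0 0 -4.5 1" --pt "23 -44 0 0 0 -4.5 1" --pt "23 -44 0 0 0 -4.5 1" --pt "23 -44 0 0 0 -4.5 1" --newtons 60

```text
clock: 0.6
tcp_pos: [0.2982, 0.3233, 0.231]
orientation: [-0.0, 0.352, 0.936, -0.0]
wrist_force: [0.7, 0.6, 1.4]
finger_gap: 0.0854
grip_force: 0.0
```

>>> step_arm --pt "23 -44 0 0 0 -4.5 1" --pt "23 -44 0 0 0 -4.5 1" --pt "23 -44 0 0 0 -4.5 1" --pt "23 -44 0 0 0 -4.5 1" --pt "23 -44 0 0 0 -4.5 1"

```text
clock: 1.1
tcp_pos: [0.4132, 0.1032, 0.2312]
orientation: [0.0, 0.528, 0.849, 0.0]
wrist_force: [1.2, 0.7, 0.1]
finger_gap: 0.0856
grip_force: 0.0
```

>>> step_arm --pt "23 -44 0 0 0 -4.5 1" --pt "23 -44 0 0 0 -4.5 1" --pt "23 -44 0 0 0 -4.5 1" --pt "23 -44 0 0 0 -4.5 1" --pt "23 -44 0 0 0 -4.5 1"

```text
clock: 1.6
tcp_pos: [0.5283, -0.1169, 0.231]
orientation: [-0.0, 0.684, 0.73, 0.0]
wrist_force: [1.6, 1.0, 0.9]
finger_gap: 0.0852
grip_force: 0.0
```

>>> step_arm --pt "23 -44 0 0 0 -4.5 1" --pt "23 -44 -20 0 0 -4.5 1" --pt "23 -44 -40 0 0 -4.5 1" --pt "0 0 -40 0 0 0 1" --pt "0 0 0 0 0 0 1"

```text
clock: 2.1
tcp_pos: [0.5864, -0.2335, 0.134]
orientation: [-0.006, 0.764, 0.645, -0.002]
wrist_force: [-1.7, 1.8, -1.1]
finger_gap: 0.0852
grip_force: 0.0
```

>>> step_arm --pt "10 -18 0 0 0 0 1" --pt "0 0 0 0 0 0 1" --pt "0 0 0 0 0 0 1"

```text
clock: 2.4
tcp_pos: [0.6008, -0.252, 0.1429]
orientation: [0.001, 0.763, 0.646, 0.0]
wrist_force: [-0.1, -0.9, -0.1]
finger_gap: 0.0853
grip_force: 0.0
```

Run:
```python
from h import *
s=get_state();print(s['tcp_pos'],s['orientation'],s['joint_pos'],s['clock'])
```

```text
[ 0.60080779 -0.25198275  0.14293128] [5.70649691e-04 7.63353692e-01 6.45980405e-01 3.62775858e-04] [-5.20361697e-01  4.95397443e-01  1.01712759e-01  1.17579129e+00
  2.92687217e-04  1.21661691e+00] 2.4
```

>>> step_arm --pt "0 -4 -30 0 0 0 1" --pt "0 0 -30 0 0 0 1" --pt "0 0 -25 0 0 0 1" --pt "0 0 -20 0 0 0 1" --pt "0 0 -13 0 0 0 1"

```text
clock: 2.9
tcp_pos: [0.5998, -0.255, 0.0229]
orientation: [-0.001, 0.763, 0.646, -0.0]
wrist_force: [-1.3, -0.7, 0.1]
finger_gap: 0.0851
grip_force: 0.0
```

>>> step_arm --pt "0 0 -9 0 0 0 1" --pt "0 0 0 0 0 0 1" --pt "0 0 0 0 0 0 1"

```text
clock: 3.2
tcp_pos: [0.6011, -0.2565, 0.0153]
orientation: [0.001, 0.763, 0.646, 0.0]
wrist_force: [-0.5, -0.1, -1.0]
finger_gap: 0.0851
grip_force: 0.0
```

>>> step_arm --pt "0 0 0 0 0 0 -1" --pt "0 0 0 0 0 0 -1" --pt "0 0 0 0 0 0 -1" --pt "0 0 0 0 0 0 -1" --pt "0 0 0 0 0 0 -1"

```text
clock: 3.7
tcp_pos: [0.6005, -0.2566, 0.0151]
orientation: [0.0, 0.764, 0.646, -0.0]
wrist_force: [-2.0, 0.2, 5.8]
finger_gap: 0.039
grip_force: 63.2
```

>>> step_arm --pt "0 0 4 0 0 0 -1" --pt "0 0 12 0 0 0 -1" --pt "0 0 20 0 0 0 -1" --pt "0 0 25 0 0 0 -1" --pt "0 0 25 0 0 0 -1"

```text
clock: 4.2
tcp_pos: [0.5999, -0.256, 0.1006]
orientation: [-0.001, 0.764, 0.646, -0.0]
wrist_force: [1.7, -0.4, -5.2]
finger_gap: 0.0393
grip_force: 61.8
```

>>> step_arm --pt "0 0 20 0 0 0 -1" --pt "0 0 8 0 0 0 -1" --pt "0 0 0 0 0 0 -1" --pt "0 0 0 0 0 0 -1"

```text
clock: 4.6
tcp_pos: [0.5999, -0.2561, 0.1271]
orientation: [-0.001, 0.764, 0.646, -0.0]
wrist_force: [-0.0, -0.3, -6.0]
finger_gap: 0.0393
grip_force: 62.0
```

Run:
```python
from h import *
s=get_state();print(s['tcp_pos'],s['orientation'],s['finger_gap'],s['grip_force'],s['wrist_force'],s['ft_torque'])
c=grab('scene','scene1');cv2.imwrite('pics/crop2.png',cv2.resize(c['image'][150:400,230:530,::-1],None,fx=2,fy=2))
```

```text
[ 0.59987712 -0.25609328  0.12710489] [-8.30090855e-04  7.63529909e-01  6.45771879e-01 -2.63608771e-04] 0.03929143641317394 61.985721588134766 [-0.02702622 -0.26488164 -5.99276463] [-0.00803376  0.00662953 -0.02204254]
```

View pics/crop2.png

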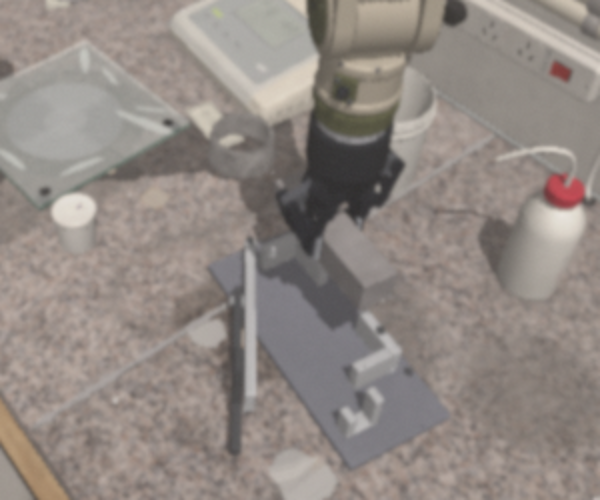

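The scene view shows the bar level in the fingers at about (350,260), clear of the mould, with the gate undisturbed. I'll carry it to the glass.

>>> step_arm --pt "-1 10 0 0 0 0 -1" --pt "-2 22 0 0 0 0 -1" --pt "-3 32 0 0 0 0 -1" --pt "-3 32 0 0 0 0 -1" --pt "-3 32 0 0 0 0 -1"

```text
clock: 5.15
tcp_pos: [0.5874, -0.1265, 0.1271]
orientation: [-0.001, 0.764, 0.646, -0.0]
wrist_force: [-0.3, 0.2, -6.3]
finger_gap: 0.0392
grip_force: 61.9
```

>>> step_arm --pt "-3 32 0 0 0 0 -1" --pt "-3 32 0 0 0 0 -1" --pt "-3 32 0 0 0 0 -1" --pt "-3 32 0 0 0 0 -1" --pt "-3 32 0 0 0 0 -1"

```text
clock: 5.65
tcp_pos: [0.5722, 0.0336, 0.1274]
orientation: [-0.001, 0.763, 0.646, -0.0]
wrist_force: [0.2, 0.2, -5.3]
finger_gap: 0.0393
grip_force: 61.9
```

>>> step_arm --pt "-3 32 0 0 0 0 -1" --pt "-3 32 0 0 0 0 -1" --pt "-3 32 0 0 0 0 -1" --pt "-3 32 0 0 0 0 -1" --pt "-3 32 0 0 0 0 -1"

```text
clock: 6.15
tcp_pos: [0.557, 0.1933, 0.1273]
orientation: [-0.001, 0.763, 0.646, -0.001]
wrist_force: [1.8, -0.2, -5.1]
finger_gap: 0.0397
grip_force: 61.9
```

>>> step_arm --pt "-1 14 0 0 0 0 -1" --pt "0 4 0 0 0 0 -1" --pt "0 0 0 0 0 0 -1" --pt "0 0 0 0 0 0 -1"

```text
clock: 6.55
tcp_pos: [0.5574, 0.2085, 0.128]
orientation: [0.0, 0.764, 0.645, -0.0]
wrist_force: [0.5, 0.1, -6.1]
finger_gap: 0.0393
grip_force: 61.8
```

>>> step_arm --pt "0 0 -15 0 0 0 -1" --pt "0 0 -25 0 0 0 -1" --pt "0 0 -25 0 0 0 -1" --pt "0 0 -22 0 0 0 -1" --pt "0 0 -14 0 0 0 -1"

```text
clock: 7.05
tcp_pos: [0.5567, 0.2076, 0.0254]
orientation: [-0.0, 0.764, 0.645, -0.001]
wrist_force: [-0.9, 0.3, -5.8]
finger_gap: 0.0393
grip_force: 61.8
```

>>> step_arm --pt "0 0 -4 0 0 0 -1" --pt "0 0 -1.5 0 0 0 -1" --pt "0 0 -1.5 0 0 0 -1" --pt "0 0 -1 0 0 0 -1" --pt "0 0 0 0 0 0 -1"

```text
clock: 7.55
tcp_pos: [0.5581, 0.2096, 0.02]
orientation: [0.0, 0.764, 0.646, 0.001]
wrist_force: [-0.1, -1.0, -5.6]
finger_gap: 0.0393
grip_force: 61.7
```

>>> step_arm --pt "0 0 -1 0 0 0 -1" --pt "0 0 -1 0 0 0 -1" --pt "0 0 0 0 0 0 -1"

```text
clock: 7.85
tcp_pos: [0.5574, 0.2096, 0.0173]
orientation: [0.0, 0.763, 0.646, -0.0]
wrist_force: [0.5, -0.6, -4.9]
finger_gap: 0.0395
grip_force: 61.7
```

>>> step_arm --pt "0 0 -1 0 0 0 -1" --pt "0 0 0 0 0 0 -1"

```text
clock: 8.05
tcp_pos: [0.5576, 0.2097, 0.0166]
orientation: [0.0, 0.763, 0.646, 0.0]
wrist_force: [-1.9, 1.3, -2.1]
finger_gap: 0.0394
grip_force: 62.1
```

>>> step_arm --pt "0 0 -0.5 0 0 0 -1" --pt "0 0 0 0 0 0 -1"

```text
clock: 8.25
tcp_pos: [0.5576, 0.2096, 0.0165]
orientation: [0.0, 0.764, 0.646, 0.0]
wrist_force: [-2.7, -0.2, 3.9]
finger_gap: 0.0392
grip_force: 62.9
```

>>> step_arm --pt "0 0 0 0 0 0 -0.2" --pt "0 0 0 0 0 0 0.4" --pt "0 0 0 0 0 0 1" --pt "0 0 0 0 0 0 1" --pt "0 0 0 0 0 0 1"

```text
clock: 8.75
tcp_pos: [0.5578, 0.2096, 0.0157]
orientation: [0.0, 0.764, 0.646, 0.0]
wrist_force: [-0.0, -0.3, 0.2]
finger_gap: 0.0856
grip_force: 0.0
```

>>> step_arm --pt "0 0 10 0 0 0 1" --pt "0 0 30 0 0 0 1" --pt "0 0 40 0 0 0 1" --pt "0 0 40 0 0 0 1" --pt "0 0 30 0 0 0 1"

```text
clock: 9.25
tcp_pos: [0.5583, 0.2098, 0.1694]
orientation: [0.001, 0.764, 0.646, 0.001]
wrist_force: [0.1, -0.2, -0.6]
finger_gap: 0.0853
grip_force: 0.0
```

>>> step_arm --pt "-4 -19 0 0 0 -2.2 1" --pt "-8 -38 0 0 0 -2.2 1" --pt "-8 -38 0 0 0 -2.2 1" --pt "-8 -38 0 0 0 -2.2 1" --pt "-8 -38 0 0 0 -2.2 1"

```text
clock: 9.75
tcp_pos: [0.5212, 0.0373, 0.1667]
orientation: [0.0, 0.822, 0.569, 0.0]
wrist_force: [0.5, -0.6, -0.3]
finger_gap: 0.0852
grip_force: 0.0
```

>>> step_arm --pt "-8 -38 0 0 0 -2.2 1" --pt "-8 -38 0 0 0 -2.2 1" --pt "-8 -38 0 0 0 -2.2 1" --pt "-8 -38 0 0 0 -2.2 1" --pt "-8 -38 0 0 0 -2.2 1"

```text
clock: 10.25
tcp_pos: [0.4812, -0.153, 0.1668]
orientation: [0.001, 0.873, 0.488, 0.0]
wrist_force: [0.9, -0.5, -0.5]
finger_gap: 0.0854
grip_force: 0.0
```

Run:
```python
from h import *
s=get_state();print(s['tcp_pos'],s['orientation'],s['clock'])
c=grab('top','top1');P=pts(c);Z=P[...,2]
def show(sl,lo,hi,n):
    m=np.zeros(Z.shape,np.uint8);m[sl]=1;m&=((Z>lo)&(Z<hi)).astype(np.uint8)
    k,l,st,ce=cv2.connectedComponentsWithStats(m)
    for i in range(1,k):
        if st[i,4]>40:
            q=P[l==i];r=cv2.minAreaRect((q[:,:2]*1000).astype(np.float32));print(n,st[i],q.mean(0)*1000,r)
show(np.s_[195:325,160:290],.04,.07,'bar')
show(np.s_[270:330,400:480],.08,.105,'tab')
im=c['image'][180:340,150:500,::-1];cv2.imwrite('pics/crop3.png',cv2.resize(im,None,fx=2.2,fy=2.2))
```

```text
[ 0.48116937 -0.15300585  0.16676005] [5.95570188e-04 8.73089128e-01 4.87560090e-01 4.21734981e-04] 10.25
bar [ 183  244   72   27 1231] [559.3876242  208.40194328  52.01512631] ((559.6795654296875, 209.8179931640625), (161.1666717529297, 39.80565643310547), 80.59458923339844)
```

View pics/crop3.png

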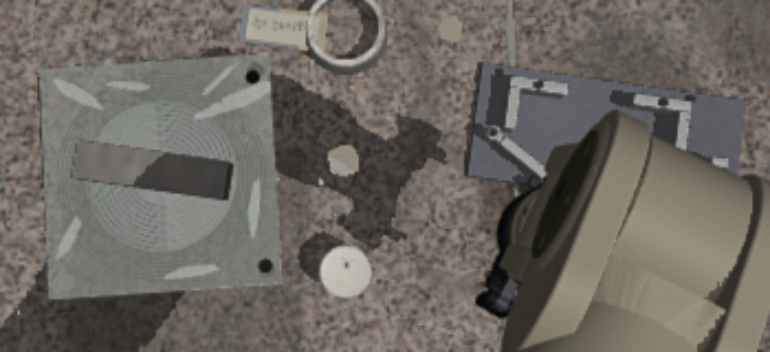

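The view shows the bar flat in the middle of the glass (crop 152,170), the pot at (345,270) and ring at (345,30) undisturbed, and the arm hiding the gate. On to the tab.

>>> step_arm --pt "-6 -36 0 0 0 -3 1" --pt "-7 -36 0 0 0 -3 0.4" --pt "-7 -36 0 0 0 -2.8 0.2" --pt "-6 -26 0 0 0 0 0.2" --pt "0 0 0 0 0 0 0.2"

```text
clock: 10.8
tcp_pos: [0.4552, -0.2887, 0.1664]
orientation: [0.001, 0.908, 0.418, 0.0]
wrist_force: [-0.9, 0.8, -0.3]
finger_gap: 0.0513
grip_force: 0.0
```

>>> step_arm --pt "0 0 0 0 0 0 0.2" --pt "0 0 0 0 0 0 0.2"

```text
clock: 11.0
tcp_pos: [0.4556, -0.2846, 0.166]
orientation: [-0.0, 0.907, 0.42, 0.0]
wrist_force: [-0.3, -0.4, 0.7]
finger_gap: 0.0514
grip_force: 0.0
```

Run:
```python
from h import *
s=get_state();print(s['tcp_pos'],s['orientation'],s['clock'],s['finger_gap'])
c=grab('scene','scene2')
u=c['image'][200:440,240:480,::-1];cv2.imwrite('pics/crop4.png',cv2.resize(u,None,fx=2.5,fy=2.5))
P=pts(c);Z=P[...,2]
T=np.linalg.inv(c['world_from_camera'])
for n,w in dict(tab=(.4545,-.2888,.1),tcp=s['tcp_pos']).items():
    p=c['K']@(T[:3,:3]@np.array(w)+T[:3,3]);p=p[:2]/p[2];print(n,p,(p-[240,200])*2.5)
```

```text
[ 0.45556328 -0.28456253  0.16603923] [-1.16922386e-04  9.07436926e-01  4.20188295e-01  8.84179846e-05] 11.0 0.05135747571400422
tab [349.97335728 327.56559217] [274.93339319 318.91398042]
tcp [350.40183092 305.14851773] [276.00457731 262.87129432]
```

View pics/crop4.png

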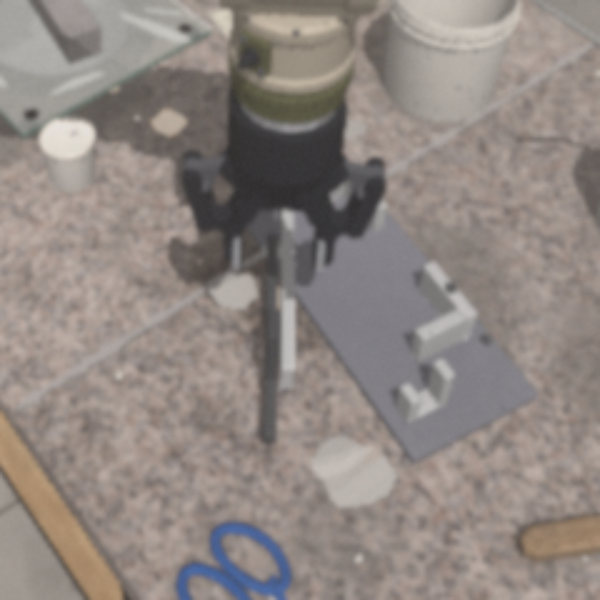

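The fingers (crop 237,250 and 325,250) straddle the line of the latch bar and tab near (272,300). Descending to pinch the tab.

>>> step_arm --pt "-1 -4 -20 0 0 0 0.2" --pt "0 0 -25 0 0 0 0.2" --pt "0 0 -25 0 0 0 0.2" --pt "0 0 -20 0 0 0 0.2" --pt "0 0 -15 0 0 0 0.2"

```text
clock: 11.55
tcp_pos: [0.4543, -0.2877, 0.0595]
orientation: [-0.001, 0.907, 0.421, -0.0]
wrist_force: [0.2, -0.3, 1.1]
finger_gap: 0.0512
grip_force: 0.0
```

>>> step_arm --pt "0 0 0 0 0 0 0.2" --pt "0 0 0 0 0 0 0.2" --pt "0 0 0 0 0 0 -0.3" --pt "0 0 0 0 0 0 -0.5"

```text
clock: 11.95
tcp_pos: [0.4553, -0.2898, 0.0619]
orientation: [0.001, 0.908, 0.42, 0.0]
wrist_force: [-0.6, -0.2, -0.1]
finger_gap: 0.0229
grip_force: 0.0
```

>>> step_arm --pt "0 0 0 0 0 0 -1" --pt "0 0 0 0 0 0 -1" --pt "0 0 0 0 0 0 -1" --pt "0 0 0 0 0 0 -1" --newtons 30

```text
clock: 12.35
tcp_pos: [0.455, -0.2898, 0.0616]
orientation: [0.001, 0.908, 0.42, 0.0]
wrist_force: [-1.1, 0.9, 6.3]
finger_gap: 0.0111
grip_force: 29.3
```

>>> step_arm --pt "1 1.2 5.2 -1.92 1.63 0 -1" --pt "1.1 1.3 5.2 -1.92 1.63 0 -1" --pt "1.3 1.5 5.1 -1.92 1.63 0 -1" --pt "1.4 1.6 5 -1.92 1.63 0 -1" --pt "1.5 1.7 5 -1.92 1.63 0 -1"

```text
clock: 12.85
tcp_pos: [0.4602, -0.2822, 0.0863]
orientation: [0.046, 0.902, 0.417, -0.101]
wrist_force: [-0.9, -0.1, -0.9]
finger_gap: 0.0109
grip_force: 29.2
```

>>> step_arm --pt "0 0 0 0 0 0 -1" --pt "0 0 0 0 0 0 -1" --pt "0 0 0 0 0 0 -1"

```text
clock: 13.15
tcp_pos: [0.4604, -0.2825, 0.086]
orientation: [0.046, 0.902, 0.417, -0.099]
wrist_force: [-1.4, -1.1, 1.4]
finger_gap: 0.0106
grip_force: 29.4
```

Run:
```python
from h import *
from scipy.spatial.transform import Rotation as Ro
s=get_state();q=s['orientation'];R=Ro.from_quat([*q[1:],q[0]]).as_matrix()
print(s['tcp_pos'],s['orientation'],s['finger_gap'],s['grip_force'],s['wrist_force'],s['ft_torque'])
print(R.round(3))
O=np.array([601.3,-257.3]);th=np.radians(-9.5);M=np.array([[np.cos(th),-np.sin(th)],[np.sin(th),np.cos(th)]])
H=O+M@[-28.5,106];print('hinge',H)
# tcp rel. to hinge: along u, normal n
y=R[:2,1];n=y/np.linalg.norm(y);u=np.array([n[1],-n[0]])
r=s['tcp_pos'][:2]*1000-H;print('along',r@u,'out',-(r@n))
g=np.degrees(np.arctan2(r[1],r[0]))
rad=np.linalg.norm(r)
# actual shut: along, out=13.5
a=r@u;print('gate from normal',np.degrees(th-np.arctan2(n[1],n[0])))
# from position: angle such that out=13.5
beta=np.arctan2(13.5,a)
ang=np.arctan2(r[1],r[0])  # world dir to tcp
uang=ang+beta; print('gate angle deg from pos', -90-9.5-np.degrees(uang))
```

```text
[ 0.46041357 -0.28248225  0.08603518] [ 0.04586942  0.90230099  0.41699508 -0.09931781] 0.010566794818413218 29.361078143119812 [-1.41406584 -1.14137803  1.35467185] [-0.18379298  0.23743309  0.06842757]
[[ 0.633  0.762 -0.141]
 [ 0.743 -0.648 -0.166]
 [-0.217 -0.    -0.976]]
hinge [ 590.68590658 -148.04986947]
along 186.80594678921213 out 12.103038617722987
gate from normal 30.892650180410165
gate angle deg from pos 30.466188884541452
```

Run:
```python
import numpy as np
H=np.array([590.7,-148.05]);p=np.array([460.4,-282.5]);a=0
for d in [2,3,3.5,3.5,3.5,3.5,3.5,3.5,3,1.3]:
    t=np.radians(d);R=np.array([[np.cos(t),-np.sin(t)],[np.sin(t),np.cos(t)]]);q=H+R@(p-H);print((q-p).round(1),d);p=q
print(p)
```

```text
[ 4.8 -4.5] 2
[ 7.4 -6.4] 3
[ 9.1 -6.9] 3.5
[ 9.5 -6.4] 3.5
[ 9.9 -5.8] 3.5
[10.2 -5.2] 3.5
[10.5 -4.5] 3.5
[10.8 -3.9] 3.5
[ 9.4 -2.8] 3
[ 4.1 -1.1] 1.3
[ 546.03329878 -329.87348116]
```

>>> step_arm --pt "4.8 -4.5 0 0 0 2 -1" --pt "7.4 -6.4 0 0 0 3 -1" --pt "9.1 -6.9 0 0 0 3.5 -1" --pt "9.5 -6.4 0 0 0 3.5 -1" --pt "9.9 -5.8 0 0 0 3.5 -1"

```text
clock: 13.65
tcp_pos: [0.5012, -0.3125, 0.0857]
orientation: [0.059, 0.837, 0.536, -0.092]
wrist_force: [-1.5, -0.6, 0.7]
finger_gap: 0.0111
grip_force: 29.4
```

>>> step_arm --pt "10.2 -5.2 0 0 0 3.5 -1" --pt "0 0 0 0 0 0 -1" --pt "0 0 0 0 0 0 -1"

```text
clock: 13.95
tcp_pos: [0.5111, -0.3174, 0.0858]
orientation: [0.061, 0.821, 0.56, -0.09]
wrist_force: [-0.3, 0.8, -0.1]
finger_gap: 0.0111
grip_force: 29.5
```

```bash
cat > g.py <<'E'
from h import *
from scipy.spatial.transform import Rotation as Ro
s=get_state();q=s['orientation'];R=Ro.from_quat([*q[1:],q[0]]).as_matrix()
H=np.array([590.7,-148.05]);r=s['tcp_pos'][:2]*1000-H
n=R[:2,1];print('normal',-9.5-np.degrees(np.arctan2(n[1],n[0])),'pos',-99.5-np.degrees(np.arctan2(r[1],r[0])+np.arcsin(13/np.hypot(*r))),'rad',np.hypot(*r),'tilt',R[2].round(3))
print(s['tcp_pos'],s['wrist_force'],s['ft_torque'],s['finger_gap'],s['grip_force'],s['clock'])
E
python3 g.py
```

```text
normal 11.968732898885975 pos 11.692487424929368 rad 187.1336676473955 tilt [-0.217 -0.    -0.976]
[ 0.51109335 -0.31740699  0.08584294] [-0.28174571  0.79369206 -0.07408614] [0.02635298 0.07773284 0.0785168 ] 0.011136795826234192 29.471656680107117 13.95
```

Tracking well; finishing the swing over the striker.

>>> step_arm --pt "10.5 -4.5 0 0 0 3.5 -1" --pt "10.8 -3.9 0 0 0 3.5 -1" --pt "9.4 -2.8 0 0 0 3 -1" --pt "4.5 -1.1 0 0 0 1.4 -1" --pt "0 0 0 0 0 0 -1"

```text
clock: 14.45
tcp_pos: [0.5454, -0.3295, 0.0857]
orientation: [0.069, 0.762, 0.639, -0.085]
wrist_force: [-3.2, -2.0, 0.4]
finger_gap: 0.0111
grip_force: 29.6
```

>>> step_arm --pt "0.7 -0.2 0 0 0 0.2 -1" --pt "0 0 0 0 0 0 -1" --pt "0 0 0 0 0 0 -1"

```text
clock: 14.75
tcp_pos: [0.5455, -0.3294, 0.0857]
orientation: [0.069, 0.761, 0.64, -0.085]
wrist_force: [-5.7, -0.9, 1.2]
finger_gap: 0.0109
grip_force: 29.6
```

```bash
python3 g.py
python3 - <<'E'
from h import *
c=grab('scene','scene3')
u=c['image'][220:400,320:500,::-1];cv2.imwrite('pics/crop5.png',cv2.resize(u,None,fx=3.3,fy=3.3))
E
```

```text
normal 0.36048270584321607 pos 0.5123267648709913 rad 186.9174238610655 tilt [-0.218 -0.003 -0.976]
[ 0.54547921 -0.32941483  0.0857192 ] [-5.74922984 -0.86006811  1.20188508] [-0.01416602  1.05633513 -0.14536776] 0.010926106891823302 29.572210907936096 14.75
```

View pics/crop5.png

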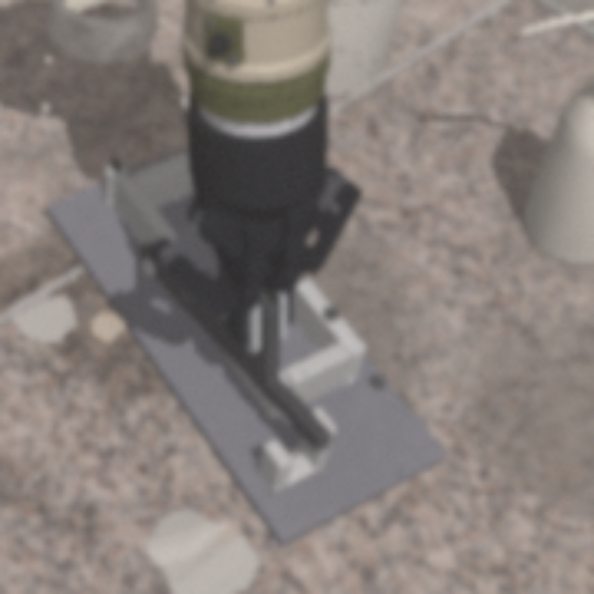

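The view shows the gate shut against the mould, and the lifted bar's nose (crop 315,435) over the slot behind the striker (280,455). Next I'll lower it along the same arc.

>>> step_arm --pt "-0.4 -2.2 -5 2.48 -0.42 0 -1" --pt "-0.4 -2.1 -5 2.48 -0.42 0 -1" --pt "-0.3 -1.9 -5.1 2.48 -0.42 0 -1" --pt "-0.3 -1.7 -5.2 2.48 -0.42 0 -1" --pt "-0.2 -1.3 -4.4 2.2 -0.37 0 -1"

```text
clock: 15.3
tcp_pos: [0.5441, -0.3384, 0.0611]
orientation: [-0.001, 0.765, 0.644, -0.002]
wrist_force: [-7.5, 8.4, 24.6]
finger_gap: 0.0108
grip_force: 31.6
```

>>> step_arm --pt "0 0 0 0 0 0 -1" --pt "0 0 0 0 0 0 -1"

```text
clock: 15.5
tcp_pos: [0.5441, -0.3382, 0.0617]
orientation: [-0.0, 0.765, 0.644, -0.002]
wrist_force: [-6.2, 2.0, 5.4]
finger_gap: 0.0111
grip_force: 30.0
```

```bash
python3 g.py
```

```text
normal 0.3603104250934539 pos 0.46558432819240636 rad 195.73751804655356 tilt [-0.003 -0.004 -1.   ]
[ 0.54409727 -0.33815881  0.06166086] [-6.222762    2.00592156  5.4476827 ] [0.33208852 1.15432191 0.04533992] 0.011076853368710353 29.997243583202362 15.5
```

>>> step_arm --pt "0 0 0 0 0 0 -0.6" --pt "0 0 0 0 0 0 -0.2" --pt "0 0 0 0 0 0 0.2" --pt "0 0 0 0 0 0 0.2" --pt "0 0 0 0 0 0 0.2"

```text
clock: 16.0
tcp_pos: [0.5462, -0.339, 0.0616]
orientation: [0.002, 0.765, 0.644, -0.002]
wrist_force: [0.2, -0.1, 0.6]
finger_gap: 0.0513
grip_force: 0.0
```

>>> step_arm --pt "0 0 10 0 0 0 0.2" --pt "0 0 25 0 0 0 0.2" --pt "0 0 40 0 0 0 0.2" --pt "0 0 40 0 0 0 0.2" --pt "0 0 40 0 0 0 0.2"

```text
clock: 16.5
tcp_pos: [0.5459, -0.3389, 0.2189]
orientation: [0.002, 0.765, 0.644, -0.002]
wrist_force: [0.3, -0.4, -0.5]
finger_gap: 0.0512
grip_force: 0.0
```

>>> step_arm --pt "-20 40 10 0 0 0 0.2" --pt "-20 45 0 0 0 0 0.2" --pt "-20 45 0 0 0 0 0.2" --pt "-20 45 0 0 0 0 0.2" --pt "-20 45 0 0 0 0 0.2"

```text
clock: 17.0
tcp_pos: [0.4451, -0.1175, 0.2275]
orientation: [0.002, 0.765, 0.644, -0.002]
wrist_force: [1.1, 0.2, 0.1]
finger_gap: 0.0512
grip_force: 0.0
```

>>> step_arm --pt "-20 45 0 0 0 0 0.2" --pt "-10 45 0 0 0 0 0.2" --pt "0 20 0 0 0 0 0.2" --pt "0 0 0 0 0 0 0.2" --pt "0 0 0 0 0 0 0.2"

```text
clock: 17.5
tcp_pos: [0.4164, -0.0091, 0.2273]
orientation: [0.002, 0.764, 0.645, -0.002]
wrist_force: [1.1, 0.2, -0.2]
finger_gap: 0.0514
grip_force: 0.0
```

Run:
```python
from h import *
print(get_state()['tcp_pos'])
a=grab('top','top4');b=grab('scene','scene4')
A=cv2.resize(a['image'][195:295,350:500],None,fx=2.6,fy=2.6,interpolation=2);B=cv2.resize(b['image'][240:400,320:480],None,fx=2.4,fy=2.4,interpolation=2)
o=np.zeros((400,790,3),np.uint8);o[:A.shape[0],:A.shape[1]]=A;o[:B.shape[0],400:400+B.shape[1]]=B
cv2.imwrite('pics/fin.png',o[:,:,::-1])
P=pts(a);Z=P[...,2];m=np.zeros(Z.shape,np.uint8);m[200:310,355:495]=1;m&=(Z>.075).astype(np.uint8)
q=P[m>0];print(len(q),cv2.minAreaRect((q[:,:2]*1000).astype(np.float32)) if len(q) else 0,q[:,2].max() if len(q) else 0)
```

```text
[ 0.41640949 -0.00907233  0.22734948]
157 ((520.1073608398438, -181.89895629882812), (16.867311477661133, 345.088623046875), 9.191165924072266) 1.1014709641955673
```

View pics/fin.png

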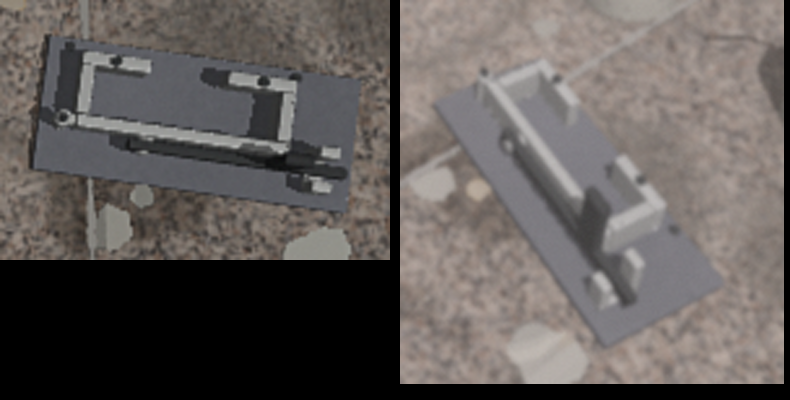

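The gate is shut flush. The latch bar lies down between the striker (320,186) and the post (331,152), and the robot is clear, so I'm handing in.

```bash
python3 -c "
from workcell import *
print(hand_in())"
```

```text
the job is handed in; nothing more can be done
None
```

The job is handed in: the mortar bar lies flat and released on the glass plate, and the gate is shut with the latch bar down in the catch. The pot and ring showed no movement in the pictures. The hand-in returned no verdict.

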